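# Take the tube carrier off the shaker and hold it level

### The arm

A 6-joint arm with a two-finger parallel gripper is mounted at the origin on a cart in front of the work surface, level with it; the furniture and walls round the work are solid. World frame = base frame: x ahead of the robot, y to its left, z up, the work surface at z = 0. Lengths are in m, angles in rad, forces in N, time in s.
With the tool pointing down it reaches from about 0.375 to 0.925 m from the base axis. Payload 5.7 kg.
Tool frame: the origin (TCP) lies midway between the tips of the shut fingers; the grasp point (between the pads) lies 19 mm behind it; z points along the fingers, y is the line along which they close (so a half turn about z gives the same grasp; the last joint's range is limited). The gripper opens to 88 mm and grips with 3 to 60 N. Pads are 20 mm wide; open, the fingers measure 115 mm over their backs; the gripper's body (75 mm by 178 mm) begins 61 mm behind the grasp point.
Start: joints at [1.064, 0.359, 1.51, -0, 1.272, -0.115], TCP at [0.229, 0.555, 0.223] pointing down, gripper open.
Joint ranges: [-2.97, 2.97], [-1.01, 2.36], [0.21, 2.38], [-0.96, 4.11], [0.2, 2.71], [-2.98, 2.98]. Speed limits (rad/s): [2.39, 2.39, 3.14, 3.14, 3.14, 3.14].

### API

Orientations are given as a unit quaternion [x, y, z, w].
In Python, from bench import move_ptp, servo_line, goto_joints, move_gripper, sleep, inverse_kinematics, capture, PlanningError, close_job, spot_in, silhouettes, current_clock, current_joint_pos, current_qvel, current_joint_torque, current_position, current_orientation, current_force, current_torque, current_finger_gap, current_grip_force gives the robot as it stands. Calls block until the motion is done:
- move_ptp(position, orientation): joint-space move of the TCP to a pose.
- servo_line(position, orientation=None, rate=0.15, contact_N=None): straight line of the TCP; orientation=None keeps the orientation; rate is the mean speed in m/s. With contact_N (N) it stops when the force on the tool has changed by that much, and returns True; else False.
- goto_joints(angles): joint-space move.
- move_gripper(opening): finger opening in m; the grip force is fixed at half the most; returns when the fingers have stopped.
- sleep(seconds).
- inverse_kinematics(position, orientation): joint angles nearest the present ones, or None.
- capture(name): name is "scene" or "top"; returns a dict with "image" (384x512x3 uint8, blue, green, red), "range_z" (384x512 float32, m along the optical axis (not along the pixel's ray), 0 where there is no reading), "intrinsics" (3x3 intrinsics, pixels), "k1" (the pictures are not rectified: a ray, as slopes to the right and down, at radius r is drawn at 1 + k1 r^2 times it, then the intrinsics apply), "R" (3x3) and "t" (3): a world point X has camera coordinates R X + t. Camera axes: x right, y down, z forward; pixel columns grow to the right and rows downward; lengths in m; the calibration is good to about 2 mm. A picture is of the moment at which its call begins.
A pose or a line that the arm cannot do raises PlanningError and nothing moves.
- close_job(): hands the job in; it is judged then, once.
Trained networks look in the newest picture that a camera, given by its name, has taken for a name from the list of things; names that differ only in an ending like _2 or _b are one class to them, and where a whole thing is asked for, a point or a joint stands for the part that bears it (a point fixed in the world has none). Each returns a list of dicts, best first, with "conf" (0 to 1); they miss things now and then, are a little off and sometimes report something else, mostly with a low value. They report only what shows in the picture. A call takes as long as a camera call.
- spot_in(camera, query): "xy" ([column, row] in pixels, amid what is visible of it).
- silhouettes(camera, query): "region" (384x512 bool, what is visible of it) and "xy" ([column, row] in pixels, amid what is visible of it).
Readings, each from a call of its own:
- current_clock(): time.
- current_joint_pos(): joint angles.
- current_qvel(): joint speeds.
- current_joint_torque(): joint torques, N m.
- current_position(): TCP position.
- current_orientation(): TCP orientation.
- current_force(): force on the tool from outside, world axes, zero at the start.
- current_torque(): the same for the moment, N m.
- current_finger_gap(): finger opening in m.
- current_grip_force(): force on a finger pad.
Only numpy, scipy, OpenCV 4.12 (cv2) and the standard library are available. Lean on these libraries where they do the work, as an engineer would, in place of code of your own. Each camera call takes 0.05 s, during which the arm holds its last target. There are 200 camera calls.

### The job

The shaking run is over: free the steel tube carrier from the shaker by flipping the clamp bar's cam lever fully up and drawing the bar all the way back towards the control panel, then lift the carrier by its handle and hold it level and still about a hand's breadth above its place on the platform, ready for inspection. Finish while holding it there, with all four tubes still standing in their holes; do not tip the carrier on the way or disturb the other things on the bench.

Things in the scene. Friction and masses are not known exactly. Their poses are not given: they have to be found in the camera images.
- shaker: orbital shaker, fixed, white housing 185 mm deep (x) x 300 mm wide (y), turned by some yaw; its aluminium platform's top is 82 mm above the worktop. Origin: centre of its underside on the worktop; x from the sloping control panel (robot's side) to the back, y left, z up. Across the platform's back runs a rubber-faced stop rail, 24 mm tall, face at x = 62 mm. Lever and bar are parts of it
- cam_lever (a joint): cam lever on the clamp bar's right end: steel arm with dark grip (15 mm wide in shaker x, 9.5 thick, 30 long, end 78 mm from hinge). 0 to 0.12 = locked: points to shaker -y, rising 0.28 rad outward; grows as the grip swings up towards +y; 1.45 = stop, just past upright. Locked, its key keeps the bar from sliding; free from 0.8 rad. Some 1 N at the grip turns it; stays where left
- lever_grip (a point): middle of the lever's grip, 66 mm from the hinge axis, about 36 mm above the platform when locked. Can be pinched from above with the fingers in front of and behind it (closing along shaker x; 60 mm free both ways); it turns between the fingers as it is led round the hinge
- lever_hinge (a point): centre of the lever's hinge pin, 18 mm above the platform; hinge axis parallel to shaker x, which is also the bar's sliding direction; moves with the bar
- clamp_bar (a joint): sliding clamp bar: aluminium, 180 mm long across the platform (shaker y), 24 mm tall, in front of the carrier. 0 = home, its lip 6.5 mm over the front edge of the carrier's foot; grows to 0.036 m (stop) as it slides to shaker -x, towards the control panel. Lip clear beyond 0.008. Slides with some 2 N; can be drawn along by the upright lever
- carrier: stainless tube carrier, 152 mm tall: foot plate 70 (x) x 120 (y) x 5 mm, two decks (upper one 55 mm up) with 2 x 3 tube holes, end plates, bow handle on top. Origin: centre of its underside; axes parallel to the shaker's at the start, rear edge against the stop rail. 0.26 to 0.42 kg, plus tubes of 15 to 33 g each
- handle (a point): middle of the carrier's handle: steel bar 14 x 14 mm, rounded edges, along the carrier's y for 114 mm between end straps, centre 145 mm above the carrier's underside and over its middle; all tubes end 32 mm or more below the bar. Gripped from above, fingers closing along the carrier's x
- seat (a point): middle of the carrier's place, on the platform's surface (the carrier starts up to 12 mm left or right of it); axes as the shaker's
- tube_1: tall centrifuge tube (101 mm, 16 mm across, 19 mm screw cap) standing loose in one of the carrier's holes; origin at its lower tip, z up along the tube
- tube_2: short centrifuge tube (81 mm, 16 mm across, 19 mm screw cap) standing loose in one of the carrier's holes; origin at its lower tip, z up along the tube
- tube_3: tall centrifuge tube (101 mm, 16 mm across, 19 mm screw cap) standing loose in one of the carrier's holes; origin at its lower tip, z up along the tube
- tube_4: short centrifuge tube (81 mm, 16 mm across, 19 mm screw cap) standing loose in one of the carrier's holes; origin at its lower tip, z up along the tube
- lab_timer: white wedge-shaped timer, 42 x 66 x 32 mm, bystander on the worktop; origin: centre of its underside
- beaker: clear plastic beaker, 61 mm across, 70 mm tall, bystander on the worktop; origin: centre of its underside
- blue_rack: blue perforated tube rack, 72 x 196 x 79 mm, bystander on the worktop; origin: centre of its underside
- petri_stack: stack of Petri dishes, 91 mm across, 48 mm tall, bystander on the worktop; origin: centre of its underside
- media_bottle: glass screw-cap bottle, 70 mm across, 145 mm tall, bystander on the worktop; origin: centre of its underside
- kit_carton: small upright carton, 30 x 62 x 85 mm, bystander on the worktop; origin: centre of its underside

How it is judged:
By the outcome, as a careful person would: the job done as asked, in the order asked, and still so for the second after the job is handed in, while the arm keeps its last pose, push and grip.
It also fails if it takes over 48 s, if anything falls off the work surface, if the arm or the gripper's body presses on something with over 40 N, if the wrist force passes 120 N, or if a joint passes its speed limit or range.

## Working session

There is one attempt and no reset: what is moved stays moved. The work goes in short steps, each a Python script; the robot and the scene stay as the last script left them, time stands still between calls to the robot, and variables do not carry over. Pictures are saved under pics/ and viewed, at most 10 in all, crops included, and the job is handed in when it is done.

```bash
ls; mkdir -p pics
cat > h.py <<'E'
import numpy as np, cv2
from bench import *
def world(c, px, z=None):
    """pixels Nx2 -> world with depth z-axis values"""
    px=np.atleast_2d(np.asarray(px,float)); K=c["intrinsics"]
    d=(px-[K[0,2],K[1,2]])/[K[0,0],K[1,1]]
    s=d.copy()
    for _ in range(20): s=d/(1+c["k1"]*(s**2).sum(1,keepdims=True))
    if z is None: z=c["range_z"][px[:,1].round().astype(int),px[:,0].round().astype(int)]
    P=np.c_[s,np.ones(len(s))]*np.asarray(z).reshape(-1,1)
    return (P-c["t"])@c["R"]
def cloud(c):
    v,u=np.mgrid[:384,:512]
    P=world(c,np.c_[u.ravel(),v.ravel()]).reshape(384,512,3)
    P[c["range_z"]==0]=np.nan
    return P
E
python3 - <<'E'
from h import *
for n in("scene","top"):
    c=capture(n); cv2.imwrite(f"pics/{n}0.png",cv2.resize(c["image"],(768,576)))
    P=cloud(c); np.save(n+"P.npy",P)
    print(n,"cam at",-c["R"].T@c["t"], c["k1"])
    for q in("shaker","cam_lever","lever_grip","lever_hinge","clamp_bar","carrier","handle","seat","tube_1","tube_2"):
        for r in spot_in(n,q)[:2]:
            u,v=map(int,np.round(r["xy"])); print(q,round(r["conf"],2),u,v,np.round(P[v,u],3))
print(current_orientation(),current_clock(),current_force())
E
```

```text
pics
scene cam at [0.37181791 0.59222904 1.17967377] -0.18405228959264583
shaker 0.79 270 248 [0.563 0.01  0.08 ]
cam_lever 0.59 290 203 [ 0.561 -0.122  0.117]
lever_grip 0.64 287 207 [ 0.565 -0.109  0.112]
lever_hinge 0.76 268 238 [ 0.578 -0.01   0.089]
clamp_bar 0.67 262 232 [ 0.6   -0.019  0.093]
clamp_bar 0.38 243 224 [0.645 0.004 0.137]
carrier 0.92 245 232 [0.637 0.009 0.109]
handle 0.72 239 226 [ 0.66  -0.003  0.107]
handle 0.38 182 335 [0.671 0.312 0.05 ]
seat 0.68 270 245 [0.567 0.002 0.08 ]
seat 0.4 288 205 [ 0.564 -0.116  0.114]
tube_1 0.53 248 228 [0.621 0.025 0.165]
tube_2 0.53 248 228 [0.621 0.025 0.165]
top cam at [ 0.49078881 -0.08331003  1.4111367 ] -0.05133084764994015
shaker 0.56 246 218 [ 0.58  -0.052  0.108]
cam_lever 0.56 262 223 [ 0.564 -0.107  0.112]
lever_grip 0.63 265 224 [ 0.561 -0.117  0.114]
lever_hinge 0.72 236 211 [ 0.603 -0.017  0.108]
lever_hinge 0.3 261 224 [ 0.56  -0.104  0.111]
clamp_bar 0.8 239 214 [ 0.595 -0.026  0.088]
handle 0.97 227 198 [0.633 0.007 0.231]
seat 0.89 245 217 [ 0.585 -0.048  0.09 ]
seat 0.45 229 201 [0.634 0.007 0.134]
[ 1.94671231e-01  9.80868550e-01 -9.51250662e-06 -9.38828612e-06] 1.1 [-0.33463997  0.04741809 -0.49389919]
```

Run:
```python
import cv2
a=cv2.imread("pics/top0.png");s=cv2.imread("pics/scene0.png")
a=cv2.resize(a[200:430,230:500],None,fx=1.45,fy=1.45,interpolation=cv2.INTER_CUBIC)
s=cv2.resize(s[220:470,280:550],None,fx=1.45,fy=1.45,interpolation=cv2.INTER_CUBIC)
h=min(a.shape[0],s.shape[0]);cv2.imwrite("pics/crop.png",cv2.hconcat([a[:h],s[:h]]))
```

```text
(no output)
```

View pics/top0.png

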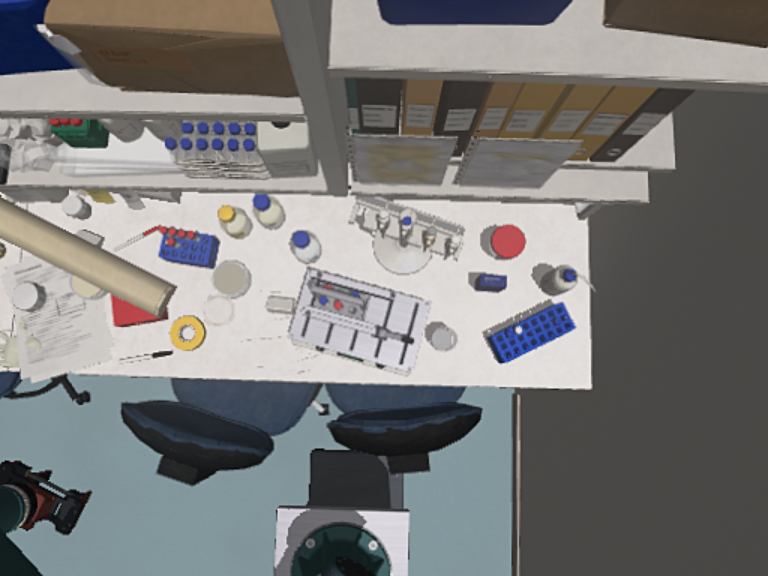

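View pics/scene0.png

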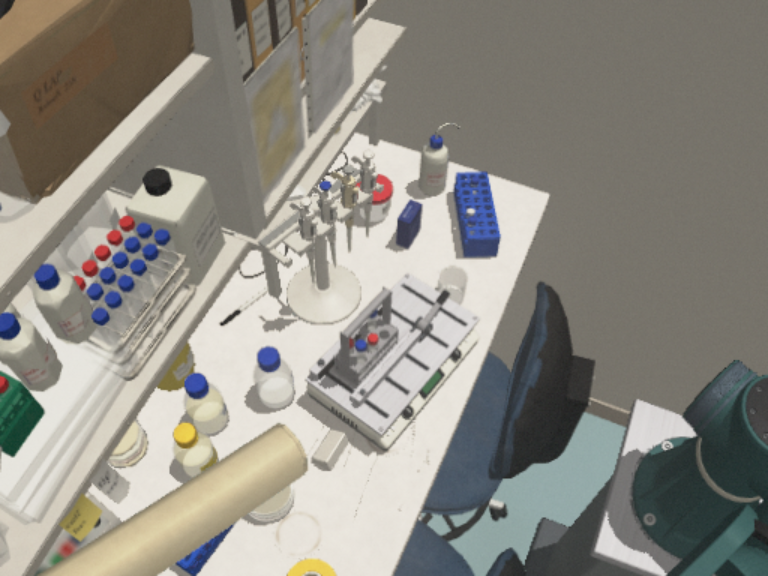

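View pics/crop.png

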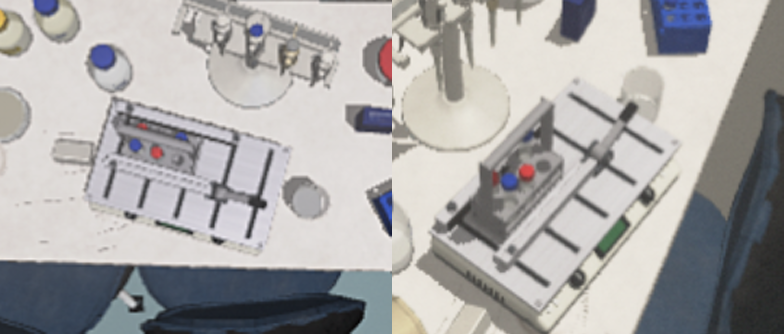

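The top view shows the shaker (about px 240,215 in the 512-wide image) turned clockwise. The carrier is at its back left, the lever at the right end (265,224), and a pipette stand sits behind (270,150). Next I measure the geometry from depth.

Run:
```python
from h import *
for n in("top","scene"):
    P=np.load(n+"P.npy"); X=P.reshape(-1,3)
    near=(X[:,0]>.42)&(X[:,0]<.78)&(X[:,1]>-.25)&(X[:,1]<.2)
    pl=X[near&(abs(X[:,2]-.082)<.004)]
    r=cv2.minAreaRect(pl[:,:2].astype(np.float32)*1000); print(n,"platform z",np.median(pl[:,2]),r)
    hd=X[near&(X[:,2]>.215)&(X[:,2]<.245)&(X[:,0]<.72)]
    print("handle n",len(hd),hd.mean(0).round(4),np.round([hd.min(0),hd.max(0)],3))
    if len(hd): print(cv2.minAreaRect(hd[:,:2].astype(np.float32)*1000), cv2.fitLine(hd[:,:2].astype(np.float32),cv2.DIST_HUBER,0,.01,.01).ravel())
    for q in("lever_grip","cam_lever","clamp_bar","handle","carrier","shaker"):
        capture(n) if q=="lever_grip" else 0
        for s in silhouettes(n,q)[:1]:
            Q=P[s["region"]]; Q=Q[np.isfinite(Q[:,0])]
            print(q,round(s["conf"],2),len(Q),np.median(Q,0).round(3),"rect",[np.round(k,1) for k in cv2.minAreaRect(Q[:,:2].astype(np.float32)*1000)],"z",np.percentile(Q[:,2],[5,95]).round(3))
            np.save(f"{n}_{q}.npy",Q)
    g=X[(X[:,0]>.6)&(X[:,0]<.85)&(X[:,1]>-.3)&(X[:,1]<.2)&(X[:,2]>.1)]
    for zl in(.1,.15,.2,.25,.3):
        k=g[(g[:,2]>zl)&(g[:,2]<zl+.05)]
        if len(k): print("z",zl,len(k),np.percentile(k,[2,98],axis=0).round(3).tolist())
```

```text
top platform z 0.08186953045347653 ((636.9727783203125, -6.4754791259765625), (357.94677734375, 232.5507354736328), 75.90026092529297)
handle n 170 [0.6381 0.0154 0.2329] [[ 0.618 -0.041  0.221]
 [ 0.659  0.071  0.238]]
((638.5283203125, 15.299240112304688), (113.14083099365234, 16.077899932861328), 76.50139617919922) [0.24109305 0.970502   0.63809896 0.01542943]
lever_grip 0.44 106 [ 0.561 -0.107  0.112] rect [array([ 562.8, -108.6]), array([81.1, 18.6]), np.float64(78.4)] z [0.087 0.129]
cam_lever 0.38 249 [ 0.566 -0.235  0.005] rect [array([ 563. , -228.9]), array([60.3, 58.7]), np.float64(34.5)] z [-0.003  0.071]
clamp_bar 0.84 570 [ 0.591 -0.01   0.104] rect [array([586.9, -22.2]), array([268.2,  32.9]), np.float64(73.9)] z [0.082 0.122]
handle 0.69 474 [ 0.586 -0.024  0.105] rect [array([585.1, -23.4]), array([264.8,  27.2]), np.float64(73.7)] z [0.085 0.123]
carrier 0.85 586 [0.633 0.01  0.137] rect [array([644.5,  25.4]), array([142.5,  64.4]), np.float64(76.4)] z [0.086 0.235]
shaker 0.77 3893 [ 0.583 -0.045  0.083] rect [array([601.7, -21.3]), array([326.5, 199.7]), np.floa
[... 1023 characters left out ...]
]), np.float64(79.8)] z [0.09  0.121]
handle 0.91 1249 [0.631 0.023 0.136] rect [array([639.4,  -4.7]), array([153.4,  71.5]), np.float64(76.3)] z [0.087 0.234]
carrier 0.74 1388 [0.633 0.021 0.136] rect [array([664.6, -57. ]), array([113.3, 277.8]), np.float64(17.6)] z [0.086 0.233]
shaker 0.73 6187 [0.572 0.007 0.081] rect [array([609.2, -58.8]), array([358.7, 229. ]), np.float64(76.0)] z [0.026 0.107]
z 0.1 1555 [[0.602, -0.132, 0.101], [0.799, 0.129, 0.148]]
z 0.15 543 [[0.616, -0.219, 0.152], [0.798, 0.071, 0.199]]
z 0.2 654 [[0.619, -0.223, 0.202], [0.826, 0.07, 0.25]]
z 0.25 1469 [[0.726, -0.232, 0.25], [0.843, -0.013, 0.299]]
z 0.3 2567 [[0.739, -0.286, 0.303], [0.849, 0.191, 0.347]]
```

```bash
cat >> h.py <<'E'
YAW=-0.240
XS=np.array([np.cos(YAW),np.sin(YAW),0]); YS=np.array([-np.sin(YAW),np.cos(YAW),0])
O=np.array([.602,-.021,0])
def S2W(p): return O+p[0]*XS+p[1]*YS+np.array([0,0,p[2]])
def W2S(P): D=np.asarray(P)-O; return np.stack([D@XS,D@YS,D[...,2]],-1)
E
python3 - <<'E'
from h import *
for n in("top","scene"):
    X=np.load(n+"P.npy").reshape(-1,3);X=X[np.isfinite(X[:,0])]; S=W2S(X)
    b=(abs(S[:,0])<.13)&(abs(S[:,1])<.2)
    pl=S[b&(abs(S[:,2]-.082)<.004)]
    print(n,"plat x,y 1/99%",np.percentile(pl[:,:2],[.5,1,99,99.5],axis=0).round(3).tolist())
    rl=S[(S[:,0]>.055)&(S[:,0]<.09)&(abs(S[:,1])<.15)&(abs(S[:,2]-.106)<.003)]; print("rail",len(rl),np.percentile(rl,[5,95],axis=0).round(3).tolist())
    hd=S[b&(S[:,2]>.228)&(S[:,2]<.245)&(abs(S[:,0]-.03)<.03)]; print("handle",len(hd),np.median(hd,0).round(4),np.percentile(hd,[3,97],axis=0).round(4).tolist(),"slope",np.polyfit(hd[:,1],hd[:,0],1).round(4))
    lv=S[(abs(S[:,0]+.02)<.03)&(S[:,1]<-.05)&(S[:,2]>.1)&(S[:,1]>-.17)]
    for y in np.arange(-.16,-.04,.01):
        k=lv[(lv[:,1]>=y)&(lv[:,1]<y+.01)]
        if len(k): print("  y%.2f n%d x %.3f..%.3f med%.4f z %.3f ymin %.4f"%(y,len(k),k[:,0].min(),k[:,0].max(),np.median(k[:,0]),np.median(k[:,2]),k[:,1].min()))
    bar=S[(abs(S[:,0]+.015)<.03)&(abs(S[:,1])<.15)&(abs(S[:,2]-.107)<.004)]; print("bar",np.percentile(bar,[3,50,97],axis=0).round(3).tolist())
    o=X[(X[:,2]>.12)&(X[:,0]<.8)&(X[:,0]>.4)&(X[:,1]>-.35)&(X[:,1]<.25)&~((abs(W2S(X)[:,0]-.02)<.06)&(abs(W2S(X)[:,1])<.17))]
    for z in np.arange(.12,1.2,.06):
        k=o[(o[:,2]>z)&(o[:,2]<z+.06)]
        if len(k): print("  obst z%.2f n%d x>=%.3f"%(z,len(k),np.percentile(k[:,0],2)), "y",np.percentile(k[:,1],[2,98]).round(2))
E
```

```text
top plat x,y 1/99% [[-0.085, -0.155], [-0.085, -0.154], [0.086, 0.145], [0.11, 0.152]]
rail 212 [[0.063, -0.057, 0.103], [0.081, 0.122, 0.108]]
handle 163 [0.0265 0.0438 0.2334] [[0.0198, -0.0101, 0.229], [0.0334, 0.0988, 0.2367]] slope [0.0047 0.0264]
  y-0.14 n11 x -0.024..-0.012 med-0.0172 z 0.126 ymin -0.1388
  y-0.13 n13 x -0.025..-0.011 med-0.0189 z 0.124 ymin -0.1296
  y-0.12 n12 x -0.025..-0.013 med-0.0186 z 0.122 ymin -0.1197
  y-0.11 n11 x -0.024..-0.012 med-0.0182 z 0.117 ymin -0.1092
  y-0.10 n11 x -0.024..-0.012 med-0.0190 z 0.112 ymin -0.0994
  y-0.09 n10 x -0.023..-0.012 med-0.0176 z 0.110 ymin -0.0894
  y-0.08 n17 x -0.029..-0.006 med-0.0182 z 0.106 ymin -0.0795
  y-0.07 n24 x -0.032..-0.006 med-0.0185 z 0.110 ymin -0.0696
  y-0.06 n14 x -0.030..-0.005 med-0.0178 z 0.106 ymin -0.0595
bar [[-0.026, -0.082, 0.104], [-0.018, 0.016, 0.106], [0.001, 0.12, 0.11]]
  obst z0.12 n135 x>=0.740 y [-0.22  0.13]
  obst z0.18 n29 x>=0.734 y [-0.22 -0.07]
  obst z0.24 n832 x>=0.727 y [-0.24 -0.03]
  obst z0.30 n316 x>=0.732 y [-0.23 -0.07]
scene plat x,y 1/99% [[-0.086, -0.157], [-0
[... 379 characters left out ...]
.125 ymin -0.1299
  y-0.12 n23 x -0.026..-0.012 med-0.0202 z 0.120 ymin -0.1200
  y-0.11 n14 x -0.024..-0.014 med-0.0197 z 0.115 ymin -0.1084
  y-0.10 n14 x -0.025..-0.014 med-0.0196 z 0.112 ymin -0.1000
  y-0.09 n17 x -0.026..-0.013 med-0.0206 z 0.108 ymin -0.0900
  y-0.08 n24 x -0.032..-0.005 med-0.0208 z 0.107 ymin -0.0800
  y-0.07 n41 x -0.034..-0.006 med-0.0194 z 0.107 ymin -0.0700
  y-0.06 n19 x -0.032..-0.006 med-0.0186 z 0.104 ymin -0.0593
bar [[-0.028, -0.085, 0.103], [-0.017, 0.027, 0.106], [0.008, 0.121, 0.11]]
  obst z0.12 n453 x>=0.740 y [-0.22  0.13]
  obst z0.18 n194 x>=0.734 y [-0.22 -0.07]
  obst z0.24 n1204 x>=0.725 y [-0.23 -0.01]
  obst z0.30 n579 x>=0.732 y [-0.23 -0.07]
```

```bash
cat >> h.py <<'E'
from scipy.spatial.transform import Rotation as Rn
HX,HY,HZ=-.019,-.066,.100
def quat(t,sgn):
    z=YS*np.sin(t)-np.array([0,0,np.cos(t)]); y=sgn*XS; x=np.cross(y,z)
    return Rn.from_matrix(np.c_[x,y,z]).as_quat(), z
def lever_pose(a,dx=0,t=.4,sgn=1,back=0):
    b=a+.28; g=S2W([HX+dx,HY-.066*np.cos(b),HZ+.066*np.sin(b)])
    q,z=quat(t,sgn); return g+z*(.019-back), q
E
python3 - <<'E'
from h import *
for n in("top","scene"):
    X=np.load(n+"P.npy").reshape(-1,3);X=X[np.isfinite(X[:,0])]; S=W2S(X)
    for lo,hi in((-.25,-.15),(-.15,-.05),(-.05,-.01),(-.01,.02),(.02,.09),(.09,.15)):
        k=S[(S[:,1]>lo)&(S[:,1]<hi)&(S[:,2]>.25)&(S[:,2]<.6)&(S[:,0]>-.2)]
        if len(k): print(n,lo,hi,len(k),"min x",np.sort(k[:,0])[:4].round(3),"zmax",k[:,2].max().round(3))
for s in(1,-1):
    for p,q in [lever_pose(0,0,.4,s,.09),lever_pose(0,0,.4,s),lever_pose(1.5,0,.4,s),lever_pose(1.5,-.04,.4,s),
        (S2W([.0258,.045,.3]),quat(0,s)[0]),(S2W([.0258,.045,.208]),quat(0,s)[0])]:
        j=inverse_kinematics(p,q); print(s,p.round(3),None if j is None else np.round(j,2))
E
```

```text
top -0.25 -0.15 2312 min x [0.161 0.162 0.162 0.163] zmax 0.6
top -0.15 -0.05 2843 min x [0.164 0.164 0.165 0.165] zmax 0.6
top -0.05 -0.01 1110 min x [0.171 0.172 0.172 0.172] zmax 0.6
top -0.01 0.02 834 min x [0.175 0.175 0.175 0.176] zmax 0.599
top 0.02 0.09 1674 min x [0.177 0.177 0.178 0.178] zmax 0.6
top 0.09 0.15 684 min x [0.194 0.194 0.195 0.195] zmax 0.6
scene -0.25 -0.15 2134 min x [0.16  0.161 0.161 0.162] zmax 0.593
scene -0.15 -0.05 3317 min x [0.162 0.163 0.163 0.163] zmax 0.6
scene -0.05 -0.01 1436 min x [0.169 0.17  0.171 0.171] zmax 0.599
scene -0.01 0.02 1290 min x [0.174 0.174 0.174 0.175] zmax 0.599
scene 0.02 0.09 1472 min x [0.174 0.176 0.176 0.177] zmax 0.6
scene 0.09 0.15 4258 min x [0.195 0.196 0.196 0.197] zmax 0.6
1 [ 0.546 -0.169  0.184] [-0.67  0.43  1.59  0.38  1.32 -0.56]
1 [ 0.555 -0.135  0.101] [-0.61  0.52  1.69  0.41  1.13 -0.59]
1 [ 0.573 -0.06   0.147] [-0.48  0.44  1.68  0.42  1.16 -0.44]
1 [ 0.534 -0.051  0.147] [-0.5   0.39  1.77  0.43  1.13 -0.48]
1 [0.638 0.017 0.3  ] [-0.08  0.36  1.32 -0.    1.47  0.16]
1 [0.638 0.017 0.208] [-0.08  0.43  1.44 -0.    1.27  0.16]
-1 [ 0.546 -0.169  0.184] [-0.67  0.43  1.59  0.38  1.32  2.59]
-1 [ 0.555 -0.135  0.101] [-0.61  0.52  1.69  0.41  1.13  2.56]
-1 [ 0.573 -0.06   0.147] [-0.48  0.44  1.68  0.42  1.16  2.7 ]
-1 [ 0.534 -0.051  0.147] [-0.5   0.39  1.77  0.43  1.13  2.67]
-1 [0.638 0.017 0.3  ] None
-1 [0.638 0.017 0.208] None
```

Run:
```python
from h import *
t0=current_clock()
p=current_position(); servo_line([p[0],p[1],.38],rate=.3)
P,q=lever_pose(0,back=.0); 
move_ptp(lever_pose(0,back=.25)[0],q); move_gripper(.05)
servo_line(lever_pose(0,back=.05)[0],q,rate=.2)
print("contact",servo_line(P,q,rate=.06,contact_N=8), P-current_position(), current_force())
move_gripper(0); print("gap",current_finger_gap(),current_grip_force(),current_force(),current_clock()-t0,current_clock())
c=capture("top"); r=c["image"][110:190,190:310]
c2=capture("scene"); r2=c2["image"][150:310,190:350]
cv2.imwrite("pics/g.png",cv2.hconcat([cv2.resize(r,(600,400))[:, :400],cv2.resize(r2,(400,400))]) )
```

```text
contact False [-0.00025383  0.00019511 -0.0001902 ] [-0.26544262  0.13216574  0.16282817]
gap 0.014422618100827032 29.98655766248703 [ 0.25921003 -0.60908081  0.37617386] 7.175 8.975
```

View pics/g.png

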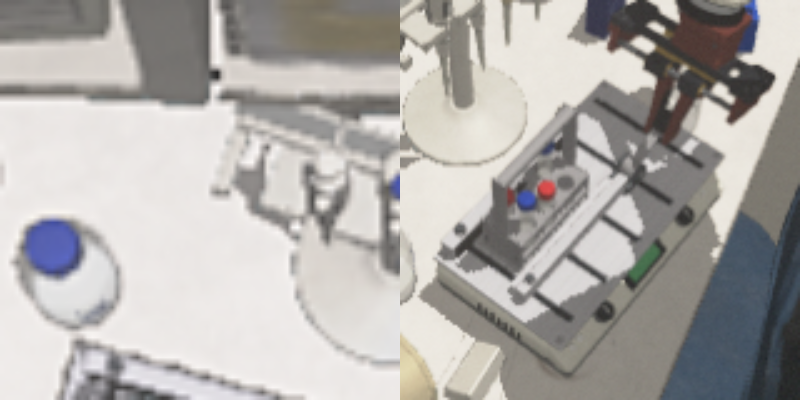

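The gripper has the lever (gap 14.4 mm, and the fingers sit on the grip in the right-hand view). Next is the swing.

Run:
```python
from h import *
for a in np.r_[np.arange(.15,1.45,.15),1.45,1.50]:
    P,q=lever_pose(a); servo_line(P,q,rate=.06)
    print(round(a,2),np.round(current_force(),1),np.round(current_finger_gap(),4))
print(current_clock(),current_torque())
```

```text
0.15 [ 1.6  1.6 -2.9] 0.0149
0.3 [ 3.   1.2 -3.4] 0.0146
0.45 [ 1.2  1.7 -3.4] 0.0149
0.6 [ 0.4 -1.  -2.8] 0.0145
0.75 [-1.  -3.1 -0.3] 0.0151
0.9 [-2.1 -4.1  1. ] 0.0148
1.05 [-1.4 -4.5  1.6] 0.0143
1.2 [ 0.  -1.5  7.2] 0.0097
1.35 [-1.4 -0.6 13.4] 0.0084
1.45 [-2.4  0.3 20.3] 0.0084
1.5 [-2.   2.5 22.1] 0.0084
12.4333 [1.06556408 0.18083435 0.17185993]
```

Run:
```python
from h import *
c2=capture("scene"); r2=c2["image"][170:270,230:330]
c=capture("top"); r=c["image"][180:260,200:280]
cv2.imwrite("pics/g2.png",cv2.hconcat([cv2.resize(r2,(400,400),interpolation=2),cv2.resize(r,(400,400),interpolation=2)]))
print(current_position(),W2S(current_position()))
```

```text
[ 0.57482063 -0.05850094  0.1508024 ] [-0.01748629 -0.04288669  0.1508024 ]
```

View pics/g2.png

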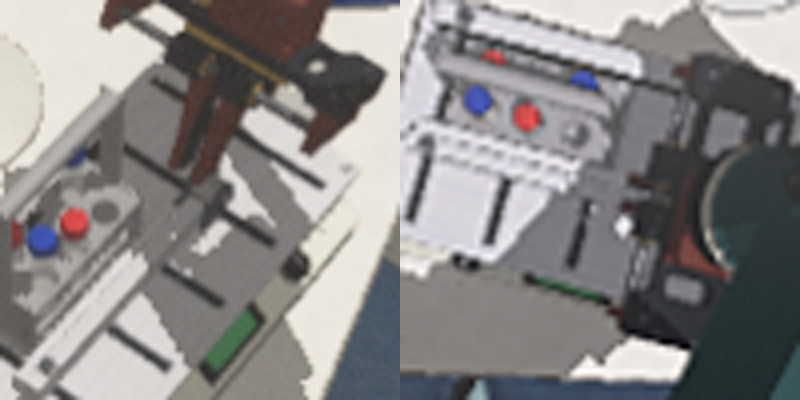

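Run:
```python
from h import *
move_gripper(.05); print(current_force())
q,z=quat(.4,1); P=current_position()-z*.12-YS*.06
servo_line(P,q,rate=.2)
c2=capture("scene"); r2=c2["image"][170:270,230:330]
c=capture("top"); r=c["image"][180:260,200:280]
cv2.imwrite("pics/g3.png",cv2.hconcat([cv2.resize(r2,(400,400),interpolation=2),cv2.resize(r,(400,400),interpolation=2)]))
for n,cc in(("top",c),("scene",c2)):
    S=W2S(cloud(cc).reshape(-1,3)); k=S[(abs(S[:,0]+.02)<.025)&(S[:,1]<-.02)&(S[:,1]>-.16)&(S[:,2]>.113)&(S[:,2]<.2)]
    print(n,len(k)); 
    for z in np.arange(.113,.2,.008):
        m=k[(k[:,2]>=z)&(k[:,2]<z+.008)]
        if len(m): print("%.3f n%d"%(z,len(m)),np.median(m,0).round(4),m.min(0).round(3),m.max(0).round(3))
print(current_clock())
```

```text
[-0.77784353  0.16128836  0.0303363 ]
top 14
0.113 n2 [-0.0173 -0.0645  0.1153] [-0.027 -0.067  0.113] [-0.007 -0.062  0.117]
0.169 n7 [-0.0168 -0.0696  0.1753] [-0.024 -0.073  0.171] [-0.013 -0.064  0.177]
0.177 n5 [-0.0192 -0.0671  0.178 ] [-0.021 -0.072  0.177] [-0.014 -0.065  0.179]
scene 78
0.113 n5 [-0.0185 -0.0663  0.1147] [-0.025 -0.067  0.113] [-0.01  -0.06   0.119]
0.121 n8 [-0.0204 -0.0647  0.1258] [-0.026 -0.068  0.122] [-0.014 -0.062  0.129]
0.129 n10 [-0.0208 -0.0656  0.1333] [-0.024 -0.071  0.129] [-0.013 -0.064  0.136]
0.137 n8 [-0.0195 -0.0666  0.1397] [-0.024 -0.07   0.137] [-0.014 -0.065  0.144]
0.145 n4 [-0.023  -0.0655  0.1491] [-0.024 -0.068  0.147] [-0.017 -0.065  0.153]
0.153 n10 [-0.0201 -0.0655  0.1548] [-0.026 -0.069  0.153] [-0.013 -0.063  0.16 ]
0.161 n12 [-0.0213 -0.0663  0.164 ] [-0.026 -0.07   0.161] [-0.014 -0.064  0.168]
0.169 n14 [-0.0199 -0.0673  0.1751] [-0.027 -0.074  0.172] [-0.013 -0.065  0.177]
0.177 n7 [-0.02   -0.0681  0.1778] [-0.025 -0.072  0.177] [-0.016 -0.065  0.179]
14.35
```

View pics/g3.png

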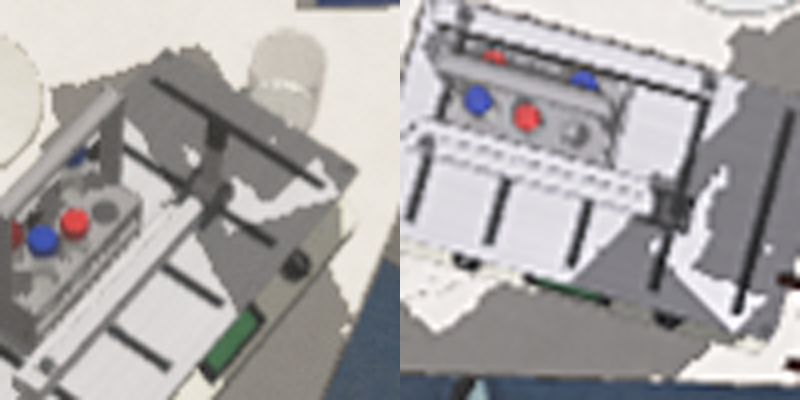

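The lever now stands nearly upright at about 1.24 rad; the pads slipped off its edge. I push it to its stop with shut fingers from the -y side.

Run:
```python
from h import *
q,z=quat(.4,1)
move_gripper(0)
servo_line(S2W([HX,-.12,.160]),q,rate=.2)
print(servo_line(S2W([HX,-.058,.160]),q,rate=.05,contact_N=8),W2S(current_position()),current_force())
servo_line(S2W([HX,-.13,.165]),q,rate=.2)
c2=capture("scene");c=capture("top")
for n,cc in(("top",c),("scene",c2)):
    S=W2S(cloud(cc).reshape(-1,3)); k=S[(abs(S[:,0]+.02)<.025)&(S[:,1]<-.03)&(S[:,1]>-.09)&(S[:,2]>.113)&(S[:,2]<.2)]
    for z in np.arange(.113,.2,.012):
        m=k[(k[:,2]>=z)&(k[:,2]<z+.012)]
        if len(m): print("%.3f n%d"%(z,len(m)),np.median(m,0).round(4),m.min(0).round(3),m.max(0).round(3))
print(current_clock())
```

```text
True [-0.01877479 -0.07142093  0.15977638] [-2.03018602 -4.61650082  3.93297258]
0.113 n3 [-0.0209 -0.0647  0.1211] [-0.028 -0.066  0.113] [-0.018 -0.064  0.123]
0.125 n2 [-0.0188 -0.0632  0.1335] [-0.023 -0.064  0.131] [-0.015 -0.063  0.136]
0.137 n1 [-0.0197 -0.0618  0.1418] [-0.02  -0.062  0.142] [-0.02  -0.062  0.142]
0.149 n4 [-0.0209 -0.06    0.1557] [-0.025 -0.061  0.152] [-0.014 -0.057  0.161]
0.161 n2 [-0.0207 -0.0588  0.1712] [-0.022 -0.059  0.17 ] [-0.019 -0.058  0.172]
0.173 n11 [-0.0172 -0.0537  0.1773] [-0.025 -0.058  0.174] [-0.011 -0.05   0.182]
0.113 n7 [-0.0187 -0.0615  0.1162] [-0.023 -0.064  0.114] [-0.015 -0.059  0.123]
0.125 n9 [-0.0226 -0.0592  0.1284] [-0.024 -0.063  0.126] [-0.015 -0.058  0.137]
0.137 n8 [-0.0214 -0.0573  0.1417] [-0.025 -0.061  0.137] [-0.016 -0.056  0.149]
0.149 n8 [-0.0202 -0.0533  0.1568] [-0.025 -0.058  0.152] [-0.015 -0.052  0.161]
0.161 n12 [-0.0213 -0.0529  0.1681] [-0.027 -0.054  0.162] [-0.014 -0.05   0.172]
0.173 n13 [-0.0202 -0.0548  0.1749] [-0.026 -0.059  0.173] [-0.013 -0.05   0.178]
17.3667
```

The lever leans 0.165 rad past upright, which is the stop (1.45). Now I draw the bar with the fingers caging the grip.

Run:
```python
from h import *
move_gripper(.05)
P0,q=lever_pose(1.45,back=.06); P,_=lever_pose(1.45)
servo_line(P0,q,rate=.2)
print(servo_line(P,q,rate=.08,contact_N=6))
move_gripper(.024); print("gap",current_finger_gap(),current_force())
E1=lever_pose(1.45,dx=-.055)[0]
print("stop",servo_line(E1,q,rate=.05,contact_N=14),W2S(current_position()),current_force(),current_finger_gap())
move_gripper(.05)
servo_line(lever_pose(1.45,dx=-.045,back=.1)[0]-YS*.04,q,rate=.2)
c2=capture("scene");c=capture("top")
cv2.imwrite("pics/g4.png",cv2.hconcat([cv2.resize(c2["image"][170:270,210:330],(480,400),interpolation=2),cv2.resize(c["image"][180:260,200:260],(300,400),interpolation=2)]))
for n,cc in(("top",c),("scene",c2)):
    S=W2S(cloud(cc).reshape(-1,3)); k=S[(abs(S[:,0]+.04)<.05)&(S[:,1]<-.03)&(S[:,1]>-.09)&(S[:,2]>.113)&(S[:,2]<.2)]
    for z in np.arange(.113,.2,.016):
        m=k[(k[:,2]>=z)&(k[:,2]<z+.016)]
        if len(m): print("%.3f n%d"%(z,len(m)),np.median(m,0).round(4),m.min(0).round(3),m.max(0).round(3))
    hd=S[(S[:,2]>.228)&(S[:,2]<.245)&(abs(S[:,0]-.03)<.03)&(abs(S[:,1])<.12)&(S[:,1]>-.02)]; print("handle",len(hd),np.median(hd,0).round(4),np.percentile(hd,[3,97],axis=0).round(4).tolist())
print(current_clock())
```

```text
False
gap 0.02391997403156327 [ 0.09140493 -0.51040476  0.03796612]
stop True [-0.05849207 -0.04904396  0.14820134] [ 2.69933453 -1.08323981  0.11351018] 0.024383203941044814
0.113 n5 [-0.0593 -0.0648  0.114 ] [-0.064 -0.066  0.113] [-0.049 -0.06   0.129]
0.129 n2 [-0.0518 -0.0636  0.133 ] [-0.053 -0.064  0.131] [-0.05  -0.063  0.135]
0.145 n2 [-0.0565 -0.0616  0.153 ] [-0.058 -0.062  0.151] [-0.055 -0.061  0.155]
0.161 n8 [-0.0527 -0.0569  0.173 ] [-0.06  -0.061  0.164] [-0.047 -0.051  0.176]
0.177 n7 [-0.0542 -0.0546  0.1776] [-0.058 -0.059  0.177] [-0.05  -0.051  0.178]
handle 162 [0.0264 0.0437 0.2335] [[0.0202, -0.0102, 0.2287], [0.0334, 0.0982, 0.2387]]
0.113 n11 [-0.0576 -0.0612  0.1211] [-0.061 -0.062  0.114] [-0.051 -0.059  0.128]
0.129 n10 [-0.057  -0.0583  0.1365] [-0.06  -0.061  0.13 ] [-0.051 -0.057  0.143]
0.145 n13 [-0.056  -0.0551  0.1536] [-0.062 -0.06   0.146] [-0.048 -0.053  0.16 ]
0.161 n26 [-0.0562 -0.0538  0.1715] [-0.063 -0.06   0.163] [-0.048 -0.051  0.177]
0.177 n2 [-0.0552 -0.0545  0.1774] [-0.06  -0.055  0.177] [-0.05  -0.054  0.177]
handle 236 [0.0244 0.0471 0.2322] [[0.0184, -0.0104, 0.2285], [0.0324, 0.0988, 0.2358]]
22.55
```

View pics/g4.png

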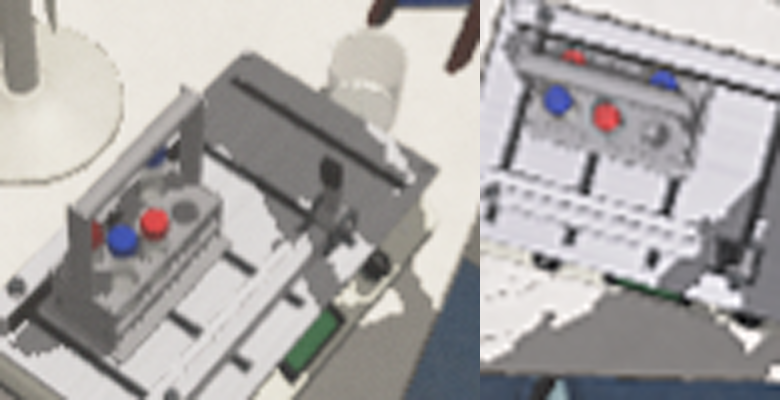

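The bar is drawn about 36 mm, which is its stop. The lever is up and the carrier is undisturbed, with its handle at shaker (0.0255, 0.0445). Next I grasp and lift it.

Run:
```python
from h import *
p=current_position(); qt,z=quat(.4,1); q,_=quat(0,1)
servo_line(p+[0,0,.1],qt,rate=.3)
hx,hy=.0257,.0455
move_ptp(S2W([hx,hy,.31]),q)
servo_line(S2W([hx,hy,.25]),q,rate=.15)
print(servo_line(S2W([hx,hy,.208]),q,rate=.06,contact_N=6),current_force())
move_gripper(0); print("gap",current_finger_gap(),current_grip_force(),current_force(),current_torque(),current_clock())
servo_line(S2W([hx,hy,.218]),q,rate=.02); sleep(.2)
print(current_finger_gap(),current_force(),current_torque(),current_clock())
c=capture("scene");S=W2S(cloud(c).reshape(-1,3))
cv2.imwrite("pics/g5.png",cv2.resize(c["image"][150:270,200:330],(650,600),interpolation=2))
```

```text
False [ 1.12981998 -0.94862156  0.49992438]
gap 0.013745130753496282 29.992201924324036 [ 1.25293634 -0.34596401  0.10192919] [ 0.01116757  0.01950114 -0.03026933] 25.9083
0.013593510277100932 [-0.22050156  0.82572069 -4.6218418 ] [-0.05351133  0.01274174  0.0175194 ] 26.7583
```

View pics/g5.png

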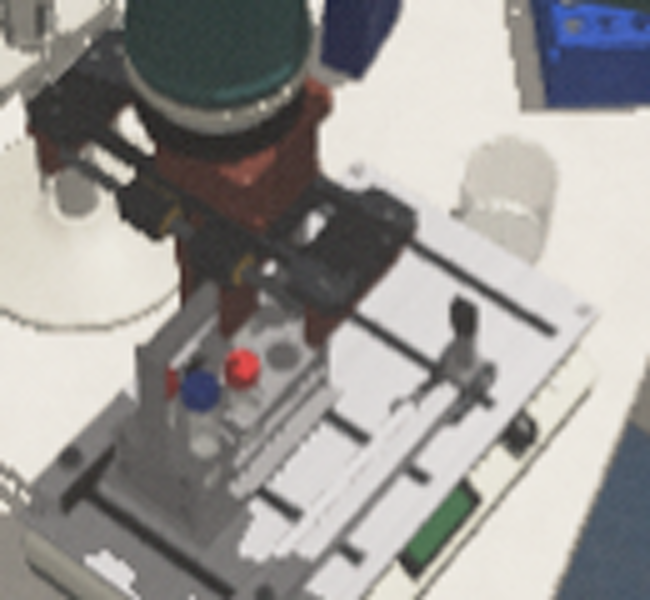

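The carrier is off the platform (4.6 N) and the tubes are standing. I lift to the hold height and check that it is level.

Run:
```python
from h import *
q,_=quat(0,1); hx,hy=.0257,.0455
servo_line(S2W([hx,hy,.298]),q,rate=.05); sleep(1)
print(current_finger_gap(),current_grip_force(),current_force(),current_torque(),W2S(current_position()),np.abs(current_qvel()).max())
for n in("scene","top"):
    c=capture(n)
    S=W2S(cloud(c).reshape(-1,3))
    # upper deck at 55 mm -> z~.227, foot top z~.177
    for nm,z0 in(("deck",.227),("foot",.177)):
        k=S[(abs(S[:,2]-z0)<.009)&(S[:,0]>-.005)&(S[:,0]<.02)&(S[:,1]>-.02)&(S[:,1]<.11)]
        if len(k)>15:
            A=np.c_[k[:,:2],np.ones(len(k))]; print(n,nm,len(k),np.median(k,0).round(4),"slopes",np.linalg.lstsq(A,k[:,2],rcond=None)[0].round(3))
    if n=="scene": cv2.imwrite("pics/g6.png",cv2.resize(c["image"][150:270,200:330],(650,600),interpolation=2))
print(current_clock())
```

```text
0.014042264920234597 29.9917209148407 [-0.52288098  0.05416905 -5.62148498] [-0.01692212  0.0597356   0.01348076] [0.02570481 0.04547054 0.29803237] 0.000856092814456461
scene deck 285 [0.006  0.0513 0.226 ] slopes [0.068 0.002 0.226]
scene foot 194 [0.0011 0.0497 0.176 ] slopes [0.02  0.008 0.176]
top deck 40 [ 0.0078 -0.0032  0.227 ] slopes [ 0.045 -0.045  0.227]
top foot 38 [0.0019 0.0073 0.1777] slopes [-0.048 -0.038  0.178]
29.6583
```

View pics/g6.png

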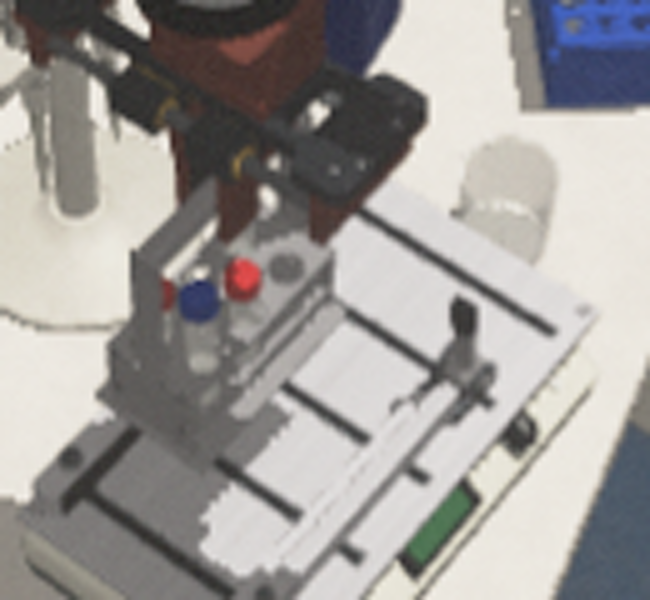

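The carrier is level (slopes near zero from the scene camera), still, and about 90 mm up. The lever is up, the bar is back and the tubes are standing.

```bash
python3 -c "
from bench import *
print(close_job())"
```

```text
the job is handed in; nothing more can be done
None
```

I handed the job in at about 30 s with the lever at its stop, the bar drawn back about 36 mm, and the carrier held level and still about 90 mm above its place; three tubes are seen standing in the last picture, but the fourth (back right) is hidden behind the gripper there.

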